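# Set and prime the doughnut filler

## Robot

A 7-joint arm with a two-finger parallel gripper is mounted at the origin on the work surface. World frame = base frame: x ahead of the robot, y to its left, z up, the work surface at z = 0. Lengths are in m, angles in rad, forces in N, time in s.
With the tool pointing down it reaches from about 0.425 to 0.875 m from the base axis. Payload 9.9 kg.
Tool frame: the origin (TCP) lies midway between the tips of the shut fingers; the grasp point (between the pads) lies 19 mm behind it (env.tcp_to_grasp is the distance from the TCP to the grasp point, in m); x points along the fingers, y is the direction in which the jaws open and shut, and the axes are right-handed (so a half turn about x gives the same grasp; the last joint's range is limited). The gripper opens to 85 mm and grips with 20 to 120 N. Pads are 22 mm wide; open, the fingers measure 114 mm over their backs; the gripper's body (76 mm by 85 mm) begins 54 mm behind the grasp point. The pads swing forward as they close: fully open they stand 13 mm farther back than shut.
Start: joints at [1.146, 0.576, 0.025, 1.437, -0.015, 1.129, -0.057], TCP at [0.226, -0.636, 0.231] pointing down, gripper open.
Joint ranges: [-2.76, 2.76], [-0.34, 2.15], [-1.52, 1.57], [0.19, 2.46], [-1.09, 4.23], [0.17, 1.99], [-2.82, 2.82]. Speed limits (rad/s): [2.22, 2.22, 3.01, 3.01, 3.14, 3.14, 3.14].

## Interface

Orientations are given as [roll, pitch, yaw] about the fixed x, y, z axes, in that order (R = Rz(yaw) Ry(pitch) Rx(roll)).
In Python, from cell import telemetry, grab_frame, get_calibration, order, env gives the robot as it stands.
- The arm moves only by the tool jog_arm, never from a script. Its argument "increments" is a list that holds one entry, the list of rows, each a list of 5 numbers: the opening, from 0 (shut) to 1 (fully open), then the shift along the world's x, y, z each as a share of 0.04 m, from -1 to 1, then the turn about the world's z as a share of 0.1 rad, from -1 to 1. A call has 1 to 10 rows; each row shifts and turns the commanded pose from where the row before left it; what a row does not reach is not made up. A row lasts 1/10 s, in which the tool goes at most 50 mm and 8.59 degrees, less where a joint would pass 70% of its speed; a pose out of reach is approached as far as the arm can. A call with a number of a shift or a turn outside -1 to 1 is refused whole. A call with a gripper value outside its range is refused whole. The fingers move at their own pace and stop on an object; "newtons" is the grip in N (left out, the last holds). Time passes only in rows, so rows that do not move let the fingers close. It gives the time, the measured TCP pose, the force and the opening at its end, in the units of the state.
- telemetry.observe(): the state, without advancing time (a new reading comes with each control period).
- grab_frame(name): name is "side" or "top" or "wrist"; returns (picture, depth): 420x560x3 uint8, red, green, blue; 420x560 float32, m along the optical axis (not along the pixel's ray), 0 where there is no reading.
- get_calibration(name): a dict with "K" (3x3 intrinsics, pixels), "k1" (the pictures are not rectified: a ray, as slopes to the right and down, at radius r is drawn at 1 + k1 r^2 times it, then the intrinsics apply), "camera_from_world" (4x4, takes a point from world to camera coordinates). Camera axes: x right, y down, z forward; pixel columns grow to the right and rows downward; lengths in m; the calibration is good to about 2 mm. A picture is of the moment at which its call begins: read the wrist's pose just before it. get_calibration takes no time and is no camera call; for the wrist camera it gives the pose at the moment of the call.
- order.sign_off(): hands the job in, once; it reports no verdict.
The state is a dict: "t": time; "joints": joint angles; "dq": joint speeds; "joint_efforts": joint torques, N m; "eef_pos": TCP position; "tool_rot": TCP orientation; "ft_force": force on the tool from outside, world axes, zero at the start; "wrist_torque": the same for the moment, N m; "finger_gap": finger opening in m.
Only numpy, scipy, OpenCV 4.12 (cv2) and the standard library are available. Lean on these libraries where they do the work, as an engineer would, in place of code of your own. Each camera call takes 0.05 s, during which the arm holds its last target.

## Task

Get the doughnut filler ready: first wind its handwheel clockwise (seen from above) until the dose slide touches the stop block at the full-dose end of its rail. Then press the spring pedal all the way down to its stop, hold it there for a moment, and let it come right up again. Leave the sugar shaker and the jar standing where they are, and the slide against its stop.

Things in the scene. Friction and masses are not known exactly. Their poses are not given: they have to be found in the camera images.
- filler: Bench doughnut filler, fixed to the bench: 240 x 620 mm base plate 12 mm thick, of bare metal. Origin: underside, at the middle of the dose deck in x; in its own axes (z up) the tread pedal sticks out to -y, the 220 x 240 mm dose deck (top 100 mm above the bench) spans x -110..110, y -80..160 mm, and the round closed hopper (diameter 182 mm, 285 mm high with its knob) stands at y = +270 mm. Two nozzles stick out to -x under the hopper, at y = 235 and 305 mm.
- wheel_axis (a point): Point on the vertical axis of the handwheel, at the height where the crank handle is to be gripped (170 mm above the bench). The dark wheel (outside diameter 126 mm, its top 143 mm above the bench) lies flat over the dose deck.
- crank_grip (a point): Middle of the upright black crank handle on the wheel's rim: a round peg of 20 mm diameter, 48 mm high (from 143 to 191 mm above the bench), 52 mm from the wheel's axis. It spins freely about its own upright axis, so it can be pinched and carried round a circle without turning the gripper. Pushing it round takes about 3 N. This point is 170 mm above the bench.
- handwheel (a joint): Angle of the handwheel, rad, growing clockwise seen from above; ends at 7.0 where the dose slide touches the stop. It starts between 0.8 and 3.6 and stays where it is left.
- dose_slide (a joint): Travel of the dose slide, m: 0.012 m per rad of the handwheel, 0.084 when it touches the stop block. The slide is a bare metal block of 40 x 30 x 22 mm on the rail beside the wheel (hopper side), its top 124 mm above the bench; it runs along the filler's +x to the stop.
- slide_face (a point): Middle of the slide's leading face, which meets stop_face.
- stop_face (a point): Middle of the face of the fixed stop block (16 x 36 mm, top 126 mm above the bench) at the +x end of the rail.
- pedal_press (a point): Point on top of the pedal's ribbed rubber tread, in the middle of its width, 105 mm from the hinge: press here, downward. The pedal is a tread plate 96 mm wide (filler's x) and 128 mm long, reaching to the filler's -y from its hinge and sloping up to its free end. At rest this point is 84 mm above the bench, at the stop 53 mm, where the plate is level. Pressing here takes about 3 N at first and about 11 N at the stop; the spring lifts it again.
- pedal_hinge (a point): Middle of the pedal's hinge pin, 45 mm above the bench; the pin runs along the filler's x.
- pedal (a joint): Pedal angle, rad: 0 at rest (up), 0.30 pressed to the stop.
- dredger_mid (a point): Bystander: middle of the bare metal sugar shaker, 72 mm diameter, 111 mm high, loose on the bench.
- jar_mid (a point): Bystander: middle of a white jar with a lid, 90 mm diameter, 120 mm high, loose on the bench.

How it is judged:
By the outcome, as a careful person would: the job done as asked, in the order asked, and still so for the second after the job is handed in, with the robot touching nothing.
It also fails if it takes over 59 s, if anything falls off the work surface, if the arm or the gripper's body presses on something with over 40 N, if the wrist force passes 120 N, or if a joint passes its speed limit or range.

## Working session

There is one attempt and no reset: what is moved stays moved. The work goes in short steps, Python scripts to look and compute and a tool call to move; the robot and the scene stay as the last step left them, time stands still between calls to the robot, and variables do not carry over. Pictures are saved under pics/ and viewed, and the job is handed in when it is done.

Besides the shell and the picture viewer there is one more tool, called after "Emit:" as a command line: name --argument value ..., lists and objects as JSON in quotes. jog_arm: Moves the arm, as the interface text tells. Its arguments: {"type":"object","properties":{"increments":{"type":"array"},"newtons":{"type":"number"}},"required":["increments"]}

```bash
mkdir -p pics; ls
python3 - <<'E'
from cell import telemetry, grab_frame, get_calibration, env
import numpy as np,cv2
print(telemetry.observe())
for n in("side","top"):
    p,d=grab_frame(n); c=get_calibration(n)
    cv2.imwrite(f"pics/{n}0.png",p[:,:,::-1]); np.savez(f"pics/{n}0.npz",p=p,d=d,K=c["K"],k1=c["k1"],T=c["camera_from_world"]); print(c)
E
```

```text
pics
{'t': 0.0, 'joints': array([ 1.14620706,  0.5765192 ,  0.02483511,  1.43792403, -0.01500818,
        1.12899353, -0.05651147]), 'dq': array([-1.50299036e-03, -1.37066814e-03,  1.24422862e-03, -2.29335254e-03,
        3.76000251e-04, -9.01764890e-05,  5.48432687e-04]), 'joint_efforts': array([-5.05893388e-05, -7.65748787e+01,  2.25014158e+00, -2.85966682e+01,
        1.52548857e-02,  1.27823150e-02, -7.83598892e-07]), 'eef_pos': array([ 0.2254647 , -0.63574395,  0.23044547]), 'tool_rot': array([-1.52603621,  1.56913657,  1.95637215]), 'ft_force': array([-0.07319221, -0.29509893, -0.42098167]), 'wrist_torque': array([-0.03742325,  0.05800399,  0.02376372]), 'finger_gap': 0.08503298111865015}
{'K': array([[415.51979855,   0.        , 279.73188317],
       [  0.        , 415.51979855, 216.60659285],
       [  0.        ,   0.        ,   1.        ]]), 'k1': 0.03380859322787113, 'camera_from_world': array([[ 0.98892369, -0.14800601,  0.01114243, -0.53962437],
       [-0.07132816, -0.5397378 , -0.83880594,  0.09174584],
       [ 0.1301623 ,  0.8287203 , -0.54431649,  0.9177885 ],
       [ 0.        ,  0.        ,  0.        ,  1.        ]])}
{'K': array([[469.36700322,   0.        , 282.03393551],
       [  0.        , 469.36700322, 212.54366926],
       [  0.        ,   0.        ,   1.        ]]), 'k1': -0.08308322543134634, 'camera_from_world': array([[ 0.01934277, -0.99967343,  0.01670025, -0.11114699],
       [-0.99179907, -0.02129566, -0.12602023,  0.54210002],
       [ 0.12633472, -0.01412571, -0.99188709,  1.0041737 ],
       [ 0.        ,  0.        ,  0.        ,  1.        ]])}
```

View pics/side0.png

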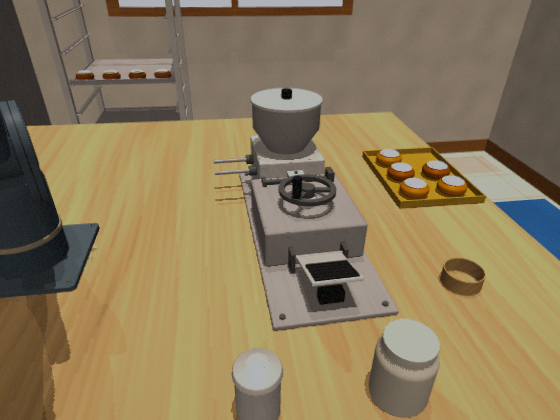

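View pics/top0.png

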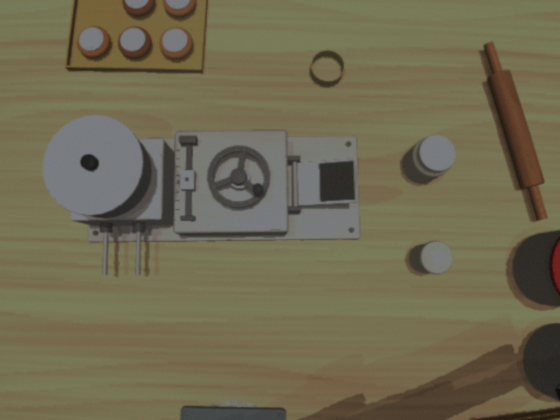

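```bash
cat > h.py <<'E'
import numpy as np,cv2
def load(f):
    return np.load(f)
def undist(z,uv):
    K=z["K"];k=float(z["k1"])
    return cv2.undistortPoints(np.array(uv,float).reshape(-1,1,2),K,np.array([k,0,0,0,0.])).reshape(-1,2)
def plane(z,uv,h):
    n=undist(z,uv);T=z["T"];R=T[:3,:3];c=-R.T@T[:3,3]
    r=np.c_[n,np.ones(len(n))]@R
    s=(h-c[2])/r[:,2]
    return c+r*s[:,None]
def proj(z,P):
    T=z["T"];rv=cv2.Rodrigues(T[:3,:3])[0]
    return cv2.projectPoints(np.array(P,float).reshape(-1,3),rv,T[:3,3],z["K"],np.array([float(z["k1"]),0,0,0,0.]))[0].reshape(-1,2)
def crop(z,box,s,f):
    x0,y0,x1,y1=box
    cv2.imwrite(f,cv2.resize(np.ascontiguousarray(z["p"][y0:y1,x0:x1,::-1]),None,fx=s,fy=s,interpolation=cv2.INTER_CUBIC))
E
python3 - <<'E'
from h import *
z=load("pics/top0.npz"); crop(z,(165,120,365,245),4,"pics/topc.png")
z=load("pics/side0.npz"); crop(z,(230,160,400,325),3.6,"pics/sidec.png")
E
```

```text
(no output)
```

View pics/topc.png

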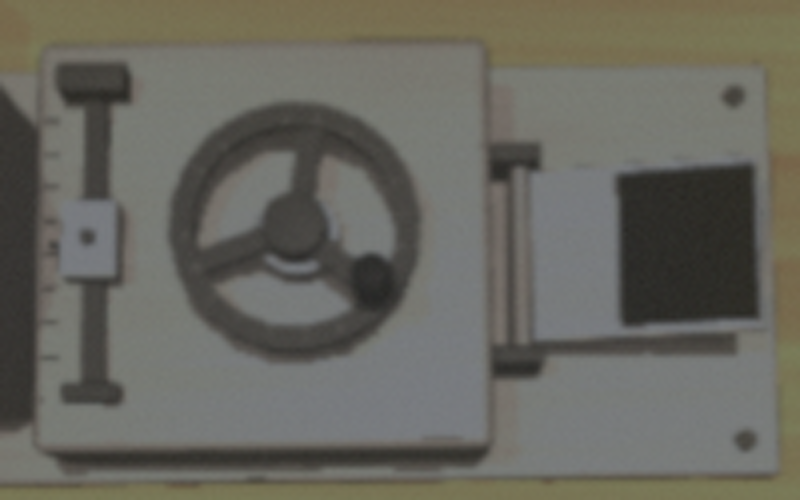

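View pics/sidec.png

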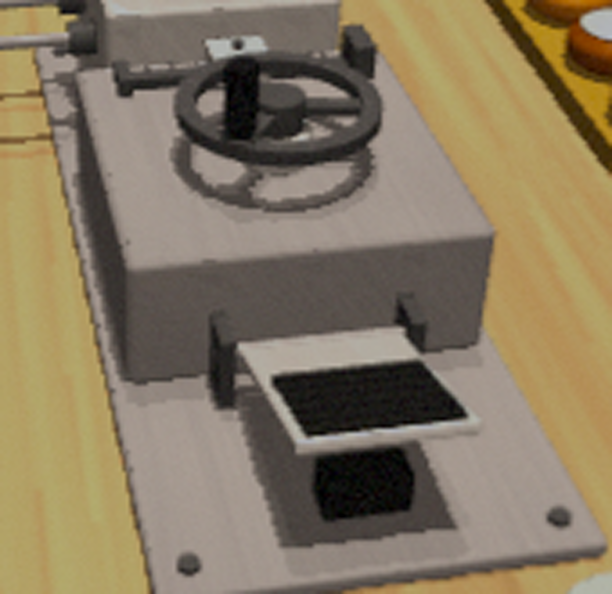

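Run:
```python
from h import *
np.set_printoptions(precision=4,suppress=True)
z=load("pics/top0.npz");s=load("pics/side0.npz")
T=z["T"];print("cam",-T[:3,:3].T@T[:3,3])
def C(u,v):return (165+(u+.5)/4-.5,120+(v+.5)/4-.5)
def S(u,v):return (230+(u+.5)/3.6-.5,160+(v+.5)/3.6-.5)
# wheel outer ellipse pts
g=plane(z,[C(168,228),C(418,228),C(295,100),C(295,352)],.143);print("wheel",g,g.mean(0))
g=plane(z,[C(190,228),C(397,228),C(295,124),C(295,325)],.143);print("wheel in",g)
print("hub",plane(z,[C(295,226)],.15))
print("peg top",plane(z,[C(374,274)],.191))
print("side peg top",plane(s,[S(241,62)],.191),"wheel side",plane(s,[S(175,105),S(382,100),S(280,160),S(280,55)],.143))
print("slide corners top",plane(z,[C(62,200),C(118,200),C(118,280),C(62,280)],.124))
print("stop",plane(z,[C(58,64),C(128,64),C(128,98)],.126))
print("deck corners",plane(z,[C(42,44),C(487,42),C(489,446),C(38,446)],.1))
print("base corners",plane(z,[C(766,66),C(778,474)],.012))
print("tread",plane(z,[C(616,174),C(752,164),C(758,318),C(622,326)],.085))
print("tread side",plane(s,[S(272,377),S(424,360),S(470,415),S(304,437)],.085))
```

```text
cam [ 0.4129 -0.0854  1.0662]
wheel [[ 0.5998  0.0539  0.143 ]
 [ 0.6025 -0.0713  0.143 ]
 [ 0.667  -0.0076  0.143 ]
 [ 0.5385 -0.0117  0.143 ]] [ 0.6019 -0.0092  0.143 ]
wheel in [[ 0.6     0.0428  0.143 ]
 [ 0.6022 -0.0608  0.143 ]
 [ 0.6546 -0.008   0.143 ]
 [ 0.552  -0.0113  0.143 ]]
hub [[ 0.6007 -0.0103  0.15  ]]
peg top [[ 0.57   -0.0517  0.191 ]]
side peg top [[ 0.5703 -0.0526  0.191 ]] wheel side [[ 0.539  -0.0119  0.143 ]
 [ 0.6645 -0.0219  0.143 ]
 [ 0.5888 -0.0827  0.143 ]
 [ 0.6151  0.0442  0.143 ]]
slide corners top [[0.6171 0.1118 0.124 ]
 [0.6177 0.083  0.124 ]
 [0.5761 0.0811 0.124 ]
 [0.5756 0.1097 0.124 ]]
stop [[0.6884 0.1171 0.126 ]
 [0.6891 0.0808 0.126 ]
 [0.671  0.08   0.126 ]]
deck corners [[ 0.7069  0.1319  0.1   ]
 [ 0.713  -0.105   0.1   ]
 [ 0.4975 -0.1099  0.1   ]
 [ 0.4925  0.1231  0.1   ]]
base corners [[ 0.7303 -0.2694  0.012 ]
 [ 0.4927 -0.2758  0.012 ]]
tread [[ 0.6463 -0.1757  0.085 ]
 [ 0.6536 -0.2489  0.085 ]
 [ 0.5699 -0.252   0.085 ]
 [ 0.564  -0.1796  0.085 ]]
tread side [[ 0.5626 -0.2019  0.085 ]
 [ 0.645  -0.1989  0.085 ]
 [ 0.6555 -0.2445  0.085 ]
 [ 0.5691 -0.2494  0.085 ]]
```

Emit:
jog_arm --increments '[[[1, 0.5, 0.85, 0.1, 0], [1, 0.5, 0.85, 0.1, 0], [1, 0.5, 0.85, 0.1, 0], [1, 0.5, 0.85, 0.1, 0], [1, 0.5, 0.85, 0.1, 0], [1, 0.5, 0.85, 0, 0], [1, 0.5, 0.85, 0, 0], [1, 0.5, 0.85, 0, 0], [1, 0.5, 0.85, 0, 0], [1, 0.5, 0.85, 0, 0]]]'

```text
t: 1.1
eef_pos: [0.426, -0.2947, 0.2512]
tool_rot: [-0.704, 1.57, 2.778]
ft_force: [1.2, -0.2, 0.5]
finger_gap: 0.0852
```

Run:
```python
from cell import telemetry
from scipy.spatial.transform import Rotation as R
s=telemetry.observe();print(s['t'],s['eef_pos'],s['joints'],s['ft_force']);print(R.from_euler('xyz',s['tool_rot']).as_matrix().round(3))
```

```text
1.1 [ 0.4260272  -0.29467132  0.25115232] [ 0.55272803  0.32357297 -0.0519482   1.81632077  0.01964902  1.00255021
 -0.7372012 ] [ 1.24017774 -0.18896588  0.49712935]
[[-0.     0.334 -0.943]
 [ 0.    -0.943 -0.334]
 [-1.    -0.     0.   ]]
```

Emit:
jog_arm --increments '[[[1, 0.51, 0.86, 0, 0], [1, 0.51, 0.86, 0, 0], [1, 0.51, 0.86, 0, 0], [1, 0.51, 0.86, 0, 0], [1, 0.51, 0.86, 0, 0], [1, 0.51, 0.86, 0, 0], [1, 0.51, 0.86, 0, 0], [1, 0, 0, 0, 0], [1, 0, 0, 0, 0]]]'

```text
t: 2.0
eef_pos: [0.5684, -0.0545, 0.2507]
tool_rot: [-0.36, 1.57, 3.125]
ft_force: [-1.1, -0.5, 0.2]
finger_gap: 0.0852
```

Run:
```python
from cell import telemetry, grab_frame, get_calibration
import numpy as np,cv2
from h import *
print(telemetry.observe()['eef_pos'])
for n in("wrist","side"):
    c=get_calibration(n);p,d=grab_frame(n)
    cv2.imwrite(f"pics/{n}1.png",p[:,:,::-1]); np.savez(f"pics/{n}1.npz",p=p,d=d,K=c["K"],k1=c["k1"],T=c["camera_from_world"])
```

```text
[ 0.56836816 -0.05449263  0.25071232]
```

View pics/wrist1.png

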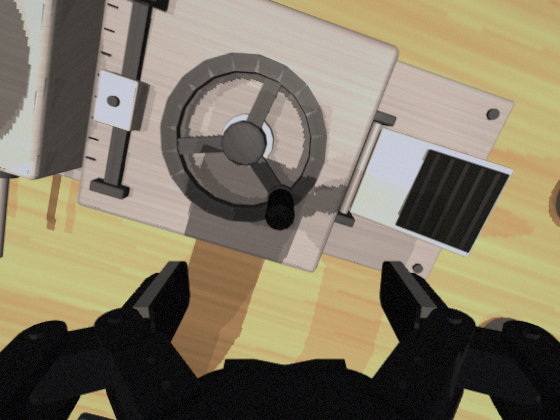

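View pics/side1.png

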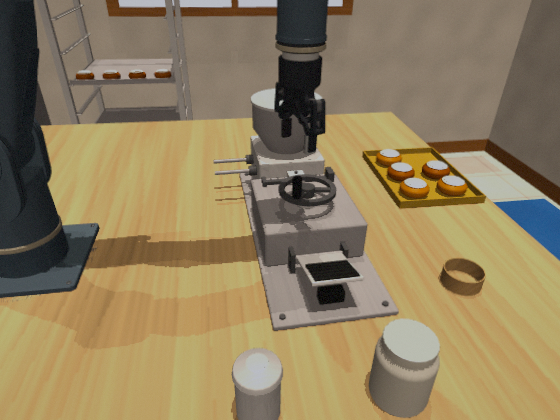

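Run:
```python
from h import *
np.set_printoptions(precision=4,suppress=True)
z=load("pics/wrist1.npz");T=z["T"];print("cam",-T[:3,:3].T@T[:3,3])
g=cv2.cvtColor(z["p"],cv2.COLOR_RGB2GRAY)
crop(z,(150,40,350,240),3,"pics/wc.png")
print("rim",plane(z,[(162,137),(328,137),(244,53),(244,221)],.143))
print("peg",plane(z,[(279,198),(280,205),(280,212),(280,220)],.191)[:, :2],plane(z,[(280,220)],.143))
print("pred top",proj(z,[[.570,-.052,.191],[.570,-.052,.143],[.6015,-.0097,.143]]))
```

```text
cam [ 0.6363 -0.0308  0.3923]
rim [[ 0.5878  0.0497  0.143 ]
 [ 0.6301 -0.068   0.143 ]
 [ 0.6637  0.0091  0.143 ]
 [ 0.5449 -0.0287  0.143 ]]
peg [[ 0.585  -0.0455]
 [ 0.5808 -0.0477]
 [ 0.5763 -0.0493]
 [ 0.5711 -0.0511]] [[ 0.5556 -0.0559  0.143 ]]
pred top [[280.7178 221.9383]
 [281.3725 202.3237]
 [242.8421 146.7124]]
```

View pics/wc.png

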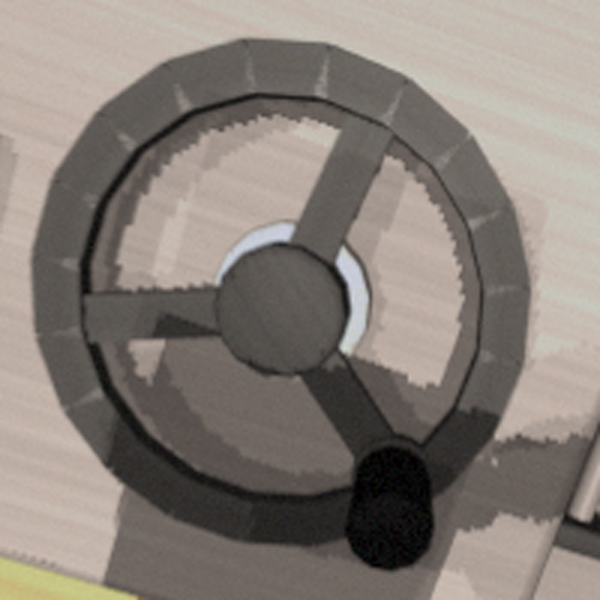

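Run:
```python
from h import *
np.set_printoptions(precision=4,suppress=True)
for f,pt in(("wrist1",[(280,215),(244,143),(160,132)]),("top0",[(258,188),(239,176),(186,180)])):
    z=load(f"pics/{f}.npz");T=z["T"];n=undist(z,pt)
    for (u,v),q in zip(pt,n):
        d=np.median(z["d"][v-1:v+2,u-1:u+2]); print(f,(u,v),T[:3,:3].T@(np.r_[q*d,d]-T[:3,3]))
# deck corner in wrist and others
z=load("pics/wrist1.npz")
print("slide top corners", plane(z,[(104,70),(140,78),(128,131),(94,120)],.124))
print("deck corners wrist",plane(z,[(397,45),(314,271)],.1))
```

```text
wrist1 (280, 215) [ 0.5742 -0.05    0.1904]
wrist1 (244, 143) [ 0.6047 -0.0098  0.1449]
wrist1 (160, 132) [0.5904 0.0527 0.1406]
top0 (258, 188) [ 0.5703 -0.0515  0.1905]
top0 (239, 176) [ 0.6017 -0.0112  0.1467]
top0 (186, 180) [0.5958 0.0987 0.1236]
slide top corners [[0.618  0.1088 0.124 ]
 [0.6218 0.082  0.124 ]
 [0.5795 0.0825 0.124 ]
 [0.5787 0.1095 0.124 ]]
deck corners wrist [[ 0.716  -0.0999  0.1   ]
 [ 0.5024 -0.1102  0.1   ]]
```

Emit:
jog_arm --increments '[[[1, 0.09, 0.09, -0.4, 0], [1, 0, 0, -0.4, 0], [1, 0, 0, -0.4, 0], [1, 0, 0, -0.4, 0], [1, 0, 0, -0.4, 0], [1, 0, 0, -0.46, 0], [1, 0, 0, 0, 0]]]' --newtons 30

```text
t: 2.8
eef_pos: [0.5701, -0.0534, 0.151]
tool_rot: [-0.228, 1.567, -3.031]
ft_force: [0.2, -0.1, -0.2]
finger_gap: 0.0852
```

Emit:
jog_arm --increments '[[[0, 0, 0, 0, 0], [0, 0, 0, 0, 0], [0, 0, 0, 0, 0], [0, 0, 0, 0, 0], [0, 0, 0, 0, 0], [0, 0, 0, 0, 0]]]' --newtons 30

```text
t: 3.4
eef_pos: [0.5723, -0.0515, 0.1535]
tool_rot: [3.033, 1.57, 0.233]
ft_force: [-1.1, 1.4, 6.0]
finger_gap: 0.0191
```

```bash
cat > circ.py <<'E'
import sys,numpy as np
from cell import telemetry
s=telemetry.observe();cx,cy=float(sys.argv[1]),float(sys.argv[2]);n=int(sys.argv[3]);st=float(sys.argv[4]) if len(sys.argv)>4 else .15
p=s['eef_pos'];print(p,s['ft_force'].round(1))
a=np.arctan2(p[1]-cy,p[0]-cx);print("a",a,"r",np.hypot(p[1]-cy,p[0]-cx))
q=p[:2]
for i in range(1,n+1):
    w=np.array([cx,cy])+.052*np.array([np.cos(a-st*i),np.sin(a-st*i)]);d=((w-q)/.04).round(2);q=q+d*.04;print(d)
E
python3 circ.py .603 -.010 8
```

```text
[ 0.57234272 -0.05146163  0.153538  ] [-1.1  1.4  6. ]
a -2.2074875092838546 r 0.05156486954927504
[-0.15  0.12]
[-0.13  0.15]
[-0.1   0.16]
[-0.08  0.18]
[-0.05  0.19]
[-0.02  0.19]
[0.01 0.2 ]
[0.03 0.19]
```

Emit:
jog_arm --increments '[[[0, -0.15, 0.12, 0, 0], [0, -0.13, 0.15, 0, 0], [0, -0.1, 0.16, 0, 0], [0, -0.08, 0.18, 0, 0], [0, -0.05, 0.19, 0, 0], [0, -0.02, 0.19, 0, 0], [0, 0.01, 0.2, 0, 0], [0, 0.03, 0.19, 0, 0], [0, 0, 0, 0, 0]]]'

```text
t: 4.3
eef_pos: [0.5519, 0.0049, 0.1535]
tool_rot: [-2.096, 1.57, 1.388]
ft_force: [-2.3, 2.6, 9.0]
finger_gap: 0.0192
```

```bash
python3 circ.py .603 -.010 9
```

```text
[0.55193902 0.00490577 0.15350397] [-2.3  2.6  9. ]
a 2.8575641358288713 r 0.05319215642482959
[0.1  0.17]
[0.09 0.17]
[0.12 0.16]
[0.14 0.13]
[0.16 0.11]
[0.18 0.09]
[0.18 0.06]
[0.19 0.03]
[0.2 0. ]
```

Emit:
jog_arm --increments '[[[0, 0.07, 0.18, 0.03, 0], [0, 0.1, 0.17, 0.03, 0], [0, 0.12, 0.16, 0, 0], [0, 0.14, 0.13, 0, 0], [0, 0.16, 0.11, 0, 0], [0, 0.18, 0.09, 0, 0], [0, 0.18, 0.06, 0, 0], [0, 0.19, 0.03, 0, 0], [0, 0.2, 0, 0, 0], [0, 0, 0, 0, 0]]]'

```text
t: 5.3
eef_pos: [0.6067, 0.0429, 0.154]
tool_rot: [-1.594, 1.569, 1.89]
ft_force: [2.6, 5.7, -21.6]
finger_gap: 0.0192
```

```bash
python3 circ.py .603 -.010 9
```

```text
[0.60669735 0.04289892 0.15397236] [  2.6   5.7 -21.6]
a 1.5010152382573048 r 0.05302797648404233
[ 0.19 -0.05]
[ 0.19 -0.06]
[ 0.17 -0.08]
[ 0.16 -0.11]
[ 0.15 -0.14]
[ 0.12 -0.15]
[ 0.1  -0.17]
[ 0.07 -0.18]
[ 0.04 -0.19]
```

Emit:
jog_arm --increments '[[[0, 0.19, -0.02, -0.04, 0], [0, 0.19, -0.05, 0, 0], [0, 0.17, -0.08, 0, 0], [0, 0.16, -0.11, 0, 0], [0, 0.15, -0.14, 0, 0], [0, 0.12, -0.15, 0, 0], [0, 0.1, -0.17, 0, 0], [0, 0.07, -0.18, 0, 0], [0, 0.04, -0.19, 0, 0], [0, 0, 0, 0, 0]]]'

```text
t: 6.3
eef_pos: [0.654, -0.0059, 0.1538]
tool_rot: [1.541, 1.569, -1.262]
ft_force: [2.1, -2.5, -7.9]
finger_gap: 0.0192
```

```bash
python3 circ.py .603 -.010 6 .1
python3 - <<'E'
from cell import grab_frame, get_calibration
from h import *
for n in("wrist","top"):
    c=get_calibration(n);p,d=grab_frame(n)
    cv2.imwrite(f"pics/{n}2.png",p[:,:,::-1]); np.savez(f"pics/{n}2.npz",p=p,d=d,K=c["K"],k1=c["k1"],T=c["camera_from_world"])
crop(load("pics/top2.npz"),(165,120,365,245),4,"pics/topc2.png")
E
```

```text
[ 0.65395824 -0.00585204  0.15381587] [ 2.1 -2.5 -7.9]
a 0.08122006407022561 r 0.05112678360344235
[ 0.03 -0.13]
[-0.01 -0.13]
[-0.02 -0.13]
[-0.04 -0.12]
[-0.05 -0.12]
[-0.06 -0.12]
```

View pics/wrist2.png

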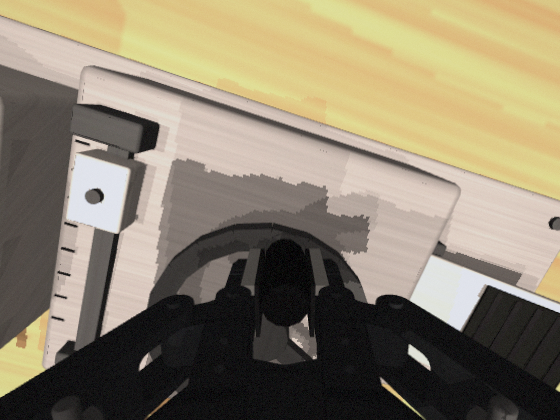

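View pics/topc2.png

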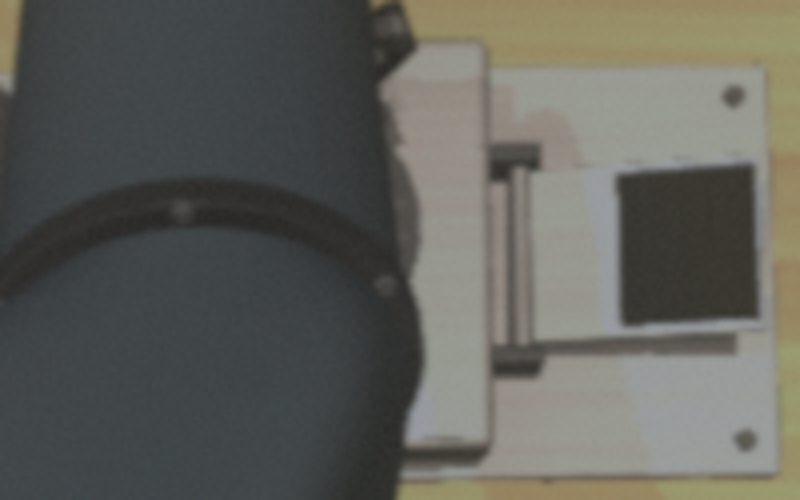

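Emit:
jog_arm --increments '[[[0, 0.01, -0.13, 0, 0], [0, -0.01, -0.13, 0, 0], [0, -0.02, -0.13, 0, 0], [0, -0.04, -0.12, 0, 0], [0, -0.05, -0.12, 0, 0], [0, 0, 0, 0, 0]]]'

```text
t: 7.0
eef_pos: [0.6493, -0.0302, 0.1538]
tool_rot: [1.644, 1.569, -1.159]
ft_force: [3.6, -3.5, -8.1]
finger_gap: 0.0193
```

```bash
python3 circ.py .603 -.010 5 .05
```

```text
[ 0.64931851 -0.03021397  0.15381423] [ 3.6 -3.5 -8.1]
a -0.4114971090216778 r 0.05053720208265495
[ 0.01 -0.07]
[-0.03 -0.06]
[-0.04 -0.06]
[-0.03 -0.05]
[-0.04 -0.05]
```

Emit:
jog_arm --increments '[[[0, -0.02, -0.06, 0, 0], [0, -0.03, -0.06, 0, 0], [0, 0, 0, 0, 0]]]'

```text
t: 7.3
eef_pos: [0.6475, -0.0338, 0.1538]
tool_rot: [2.096, 1.57, -0.706]
ft_force: [5.0, -2.5, -8.5]
finger_gap: 0.0194
```

Emit:
jog_arm --increments '[[[0, -0.03, -0.05, 0, 0], [0, 0, 0, 0, 0]]]'

```text
t: 7.5
eef_pos: [0.6465, -0.0356, 0.1538]
tool_rot: [2.252, 1.57, -0.549]
ft_force: [5.2, -1.5, -8.8]
finger_gap: 0.0191
```

Emit:
jog_arm --increments '[[[0, -0.03, -0.05, 0, 0], [0, 0, 0, 0, 0]]]'

```text
t: 7.7
eef_pos: [0.6452, -0.0376, 0.1538]
tool_rot: [2.142, 1.57, -0.66]
ft_force: [5.2, -1.8, -8.7]
finger_gap: 0.0191
```

```bash
python3 circ.py .603 -.010 5 .05;  python3 - <<'E'
from cell import grab_frame, get_calibration
from h import *
for n in("wrist",):
    c=get_calibration(n);p,d=grab_frame(n)
    cv2.imwrite(f"pics/{n}3.png",p[:,:,::-1]); np.savez(f"pics/{n}3.npz",p=p,d=d,K=c["K"],k1=c["k1"],T=c["camera_from_world"])
crop(load("pics/wrist3.npz"),(0,50,200,250),3,"pics/wc3.png")
E
```

```text
[ 0.6451717  -0.03760873  0.15381036] [ 5.2 -1.8 -8.7]
a -0.5796541940470107 r 0.05040530206251215
[-0.   -0.08]
[-0.04 -0.05]
[-0.05 -0.05]
[-0.04 -0.04]
[-0.05 -0.05]
```

View pics/wc3.png

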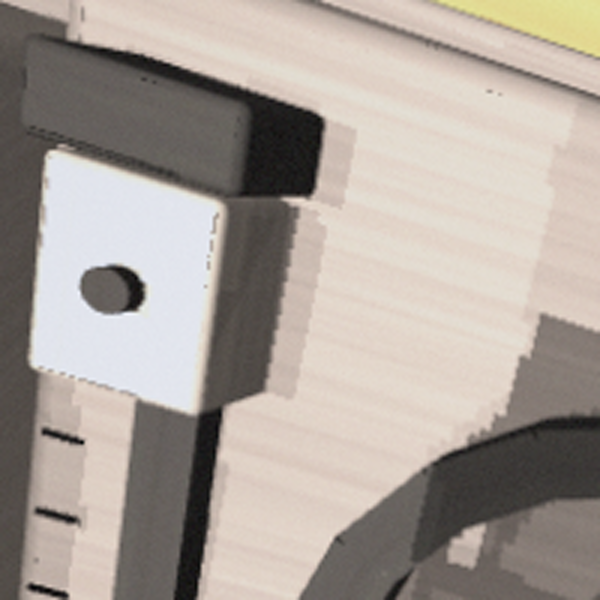

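Emit:
jog_arm --increments '[[[0, -0.03, -0.05, 0, 0], [0, 0, 0, 0, 0]]]'

```text
t: 7.95
eef_pos: [0.6438, -0.0396, 0.1538]
tool_rot: [1.99, 1.57, -0.811]
ft_force: [4.6, -2.2, -8.7]
finger_gap: 0.019
```

Emit:
jog_arm --increments '[[[0, -0.04, -0.05, 0, 0], [0, 0, 0, 0, 0]]]'

```text
t: 8.15
eef_pos: [0.6422, -0.0416, 0.1538]
tool_rot: [1.952, 1.57, -0.849]
ft_force: [5.3, -2.9, -8.4]
finger_gap: 0.0191
```

Emit:
jog_arm --increments '[[[0, -0.04, -0.05, 0, 0], [0, 0, 0, 0, 0]]]'

```text
t: 8.35
eef_pos: [0.6421, -0.0417, 0.1539]
tool_rot: [-3.074, 1.567, 0.41]
ft_force: [11.2, 2.2, -13.0]
finger_gap: 0.019
```

Emit:
jog_arm --increments '[[[0, -0.03, -0.04, 0, 0], [0, 0, 0, 0, 0], [0, 0, 0, 0, 0]]]'

```text
t: 8.65
eef_pos: [0.642, -0.0418, 0.1539]
tool_rot: [-2.97, 1.565, 0.515]
ft_force: [14.2, 6.0, -15.6]
finger_gap: 0.019
```

Run:
```python
from cell import grab_frame, get_calibration
from h import *
for n in("wrist",):
    c=get_calibration(n);p,d=grab_frame(n)
    np.savez(f"pics/{n}4.npz",p=p,d=d,K=c["K"],k1=c["k1"],T=c["camera_from_world"])
crop(load("pics/wrist4.npz"),(0,50,200,250),3,"pics/wc4.png")
```

```text
(no output)
```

View pics/wc4.png

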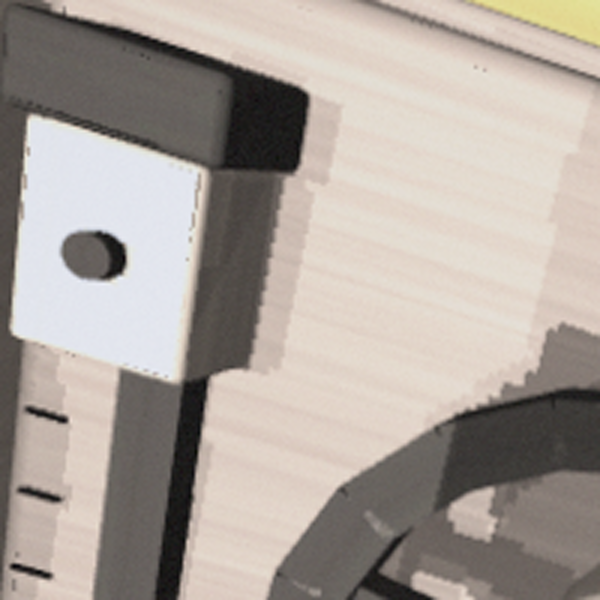

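Emit:
jog_arm --increments '[[[0.6, 0, 0, 0, 0], [0.6, 0, 0, 0, 0], [0.6, 0, 0, 0, 0], [0.6, 0, 0, 0, 0], [0.6, 0, 0, 0.3, 0], [0.6, 0, 0, 0.6, 0], [0.6, 0, 0, 0.8, 0], [0.6, 0, 0, 0.8, 0], [0.6, 0, 0, 0, 0]]]'

```text
t: 9.6
eef_pos: [0.6414, -0.0447, 0.2596]
tool_rot: [2.79, 1.562, -0.012]
ft_force: [0.7, -0.1, 0.3]
finger_gap: 0.0512
```

Run:
```python
from cell import grab_frame, get_calibration
from h import *
for n in("wrist",):
    c=get_calibration(n);p,d=grab_frame(n)
    cv2.imwrite(f"pics/{n}5.png",p[:,:,::-1]); np.savez(f"pics/{n}5.npz",p=p,d=d,K=c["K"],k1=c["k1"],T=c["camera_from_world"])
crop(load("pics/wrist5.npz"),(60,50,260,200),4,"pics/wc5.png")
```

```text
(no output)
```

View pics/wrist5.png

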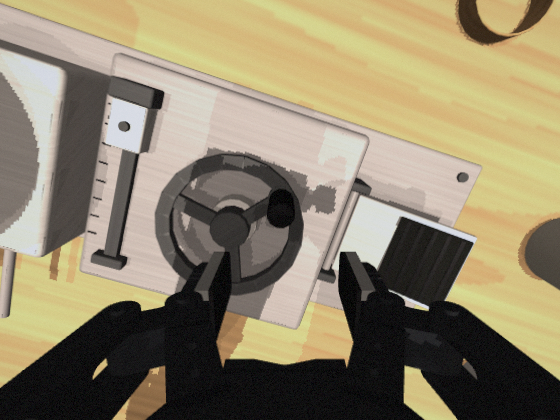

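View pics/wc5.png

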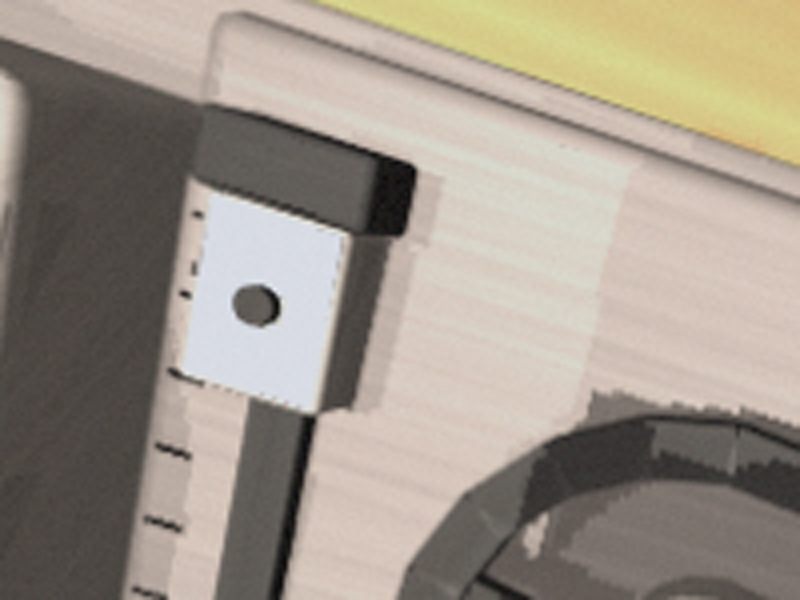

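Run:
```python
from h import *
np.set_printoptions(precision=4,suppress=True)
z=load("pics/wrist5.npz")
print(plane(z,[(401,215),(379,278)],.073),plane(z,[(476,239),(447,308)],.091))
t=load("pics/top0.npz")
C=lambda u,v:(165+(u+.5)/4-.5,120+(v+.5)/4-.5)
print("plate end",plane(t,[C(762,165),C(768,325)],.09))
print("hinge knuckles",plane(t,[C(515,148),C(515,370)],.055))
print("jar,shaker",plane(t,[(436,155)],.12),plane(t,[(436,257)],.111))
```

```text
[[ 0.6531 -0.1734  0.073 ]
 [ 0.5773 -0.1818  0.073 ]] [[ 0.6583 -0.2481  0.091 ]
 [ 0.5761 -0.2574  0.091 ]]
plate end [[ 0.652  -0.2534  0.09  ]
 [ 0.5655 -0.2565  0.09  ]]
hinge knuckles [[ 0.6668 -0.1224  0.055 ]
 [ 0.5432 -0.1244  0.055 ]]
jar,shaker [[ 0.6621 -0.4196  0.12  ]] [[ 0.4492 -0.4177  0.111 ]]
```

Emit:
jog_arm --increments '[[[0, -0.12, -0.77, 0, 0], [0, -0.13, -0.77, 0, 0], [0, -0.13, -0.77, 0, 0], [0, -0.13, -0.77, -0.3, 0], [0, -0.13, -0.77, -0.6, 0], [0, -0.13, -0.77, -0.6, 0], [0, 0, 0, 0, 0], [0, 0, 0, 0, 0]]]'

```text
t: 10.45
eef_pos: [0.6075, -0.2299, 0.1927]
tool_rot: [-0.703, 1.568, 2.777]
ft_force: [0.6, 0.9, 0.8]
finger_gap: -0.0001
```

Emit:
jog_arm --increments '[[[0, 0.07, -0.03, -0.5, 0], [0, 0, 0, -0.5, 0], [0, 0, 0, -0.5, 0], [0, 0, 0, -0.5, 0], [0, 0, 0, -0.35, 0], [0, 0, 0, 0, 0], [0, 0, 0, 0, 0]]]'

```text
t: 11.15
eef_pos: [0.6118, -0.23, 0.1004]
tool_rot: [2.946, 1.57, 0.146]
ft_force: [0.3, 0.5, -0.5]
finger_gap: -0.0
```

Run:
```python
from cell import grab_frame, get_calibration
from h import *
for n in("side","top"):
    c=get_calibration(n);p,d=grab_frame(n)
    np.savez(f"pics/{n}6.npz",p=p,d=d,K=c["K"],k1=c["k1"],T=c["camera_from_world"])
crop(load("pics/side6.npz"),(200,140,420,330),3,"pics/sc6.png")
```

```text
(no output)
```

View pics/sc6.png

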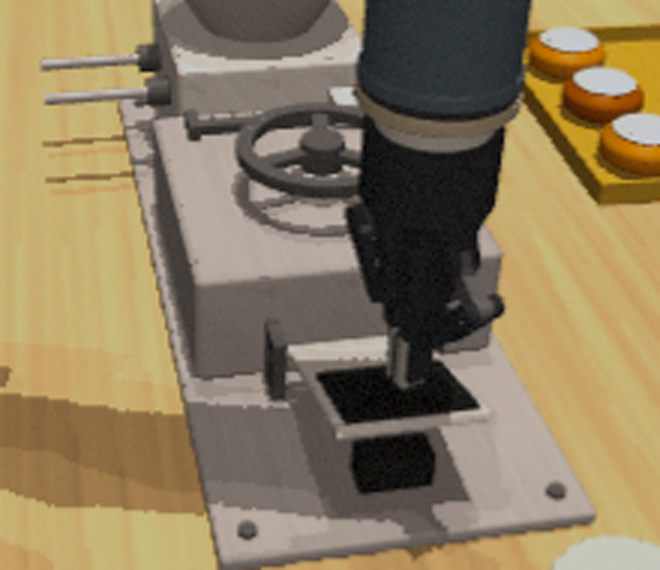

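Emit:
jog_arm --increments '[[[0, 0, 0, -0.25, 0], [0, 0, 0, -0.25, 0], [0, 0, 0, -0.25, 0], [0, 0, 0, -0.25, 0], [0, 0, 0, -0.05, 0], [0, 0, 0, 0, 0]]]'

```text
t: 11.85
eef_pos: [0.6117, -0.232, 0.0576]
tool_rot: [1.9, 1.569, -0.902]
ft_force: [-0.3, -2.8, 8.3]
finger_gap: 0.0001
```

Emit:
jog_arm --increments '[[[0, 0, 0, -0.04, 0], [0, 0, 0, 0, 0]]]'

```text
t: 12.05
eef_pos: [0.6117, -0.2321, 0.0564]
tool_rot: [1.946, 1.568, -0.856]
ft_force: [-0.0, -3.6, 9.8]
finger_gap: 0.0
```

Emit:
jog_arm --increments '[[[0, 0, 0, -0.04, 0], [0, 0, 0, 0, 0]]]'

```text
t: 12.25
eef_pos: [0.6117, -0.2323, 0.0549]
tool_rot: [1.914, 1.568, -0.888]
ft_force: [-0.9, -3.4, 10.0]
finger_gap: 0.0001
```

Emit:
jog_arm --increments '[[[0, 0, 0, -0.05, 0], [0, 0, 0, 0, 0]]]'

```text
t: 12.45
eef_pos: [0.6117, -0.2324, 0.0532]
tool_rot: [1.916, 1.568, -0.886]
ft_force: [-0.5, -3.5, 10.9]
finger_gap: 0.0002
```

Emit:
jog_arm --increments '[[[0, 0, 0, -0.04, 0], [0, 0, 0, 0, 0]]]'

```text
t: 12.65
eef_pos: [0.6118, -0.2325, 0.0528]
tool_rot: [1.97, 1.567, -0.832]
ft_force: [-4.4, -2.4, 22.3]
finger_gap: -0.0002
```

Emit:
jog_arm --increments '[[[0, 0, 0, -0.03, 0], [0, 0, 0, 0, 0]]]'

```text
t: 12.85
eef_pos: [0.6118, -0.2325, 0.0525]
tool_rot: [2.037, 1.567, -0.766]
ft_force: [-7.6, -2.2, 31.7]
finger_gap: 0.0002
```

At the stop: the height stalls at 53 mm and the force jumps. I'll hold for 1 s, then release straight up.

Emit:
jog_arm --increments '[[[0, 0, 0, 0, 0], [0, 0, 0, 0, 0], [0, 0, 0, 0, 0], [0, 0, 0, 0, 0], [0, 0, 0, 0, 0], [0, 0, 0, 0, 0], [0, 0, 0, 0, 0], [0, 0, 0, 0, 0], [0, 0, 0, 0, 0], [0, 0, 0, 0, 0]]]'

```text
t: 13.85
eef_pos: [0.6118, -0.2325, 0.0525]
tool_rot: [2.041, 1.567, -0.762]
ft_force: [-7.5, -0.8, 31.2]
finger_gap: -0.0001
```

Emit:
jog_arm --increments '[[[0, 0, 0, 0.2, 0], [0, 0, 0, 0.2, 0], [0, 0, 0, 0.2, 0], [0, 0, 0, 0.3, 0], [0, 0, 0, 0.6, 0], [0, 0, 0, 0.8, 0], [0, 0, 0, 0.9, 0], [0, 0, 0, 0.9, 0], [0, 0, 0, 0.9, 0], [0, 0, 0, 0, 0]]]'

```text
t: 14.85
eef_pos: [0.6131, -0.2317, 0.2549]
tool_rot: [2.439, 1.563, -0.363]
ft_force: [0.3, -0.6, 0.6]
finger_gap: 0.0004
```

Emit:
jog_arm --increments '[[[0, -0.6, -0.4, 0.3, 0], [0, -0.6, -0.4, 0.3, 0], [0, -0.6, -0.4, 0, 0], [0, -0.6, -0.4, 0, 0], [0, -0.6, -0.4, 0, 0], [0, -0.6, -0.4, 0, 0], [0, 0, 0, 0, 0], [0, 0, 0, 0, 0]]]'

```text
t: 15.65
eef_pos: [0.4665, -0.327, 0.2732]
tool_rot: [-0.728, 1.57, 2.752]
ft_force: [0.3, 0.2, -0.2]
finger_gap: -0.0002
```

Run:
```python
from cell import grab_frame, get_calibration
from h import *
for n in("side","top"):
    c=get_calibration(n);p,d=grab_frame(n)
    cv2.imwrite(f"pics/{n}7.png",p[:,:,::-1])
    np.savez(f"pics/{n}7.npz",p=p,d=d,K=c["K"],k1=c["k1"],T=c["camera_from_world"])
crop(load("pics/top7.npz"),(165,120,365,245),4,"pics/tc7.png")
```

```text
(no output)
```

View pics/side7.png

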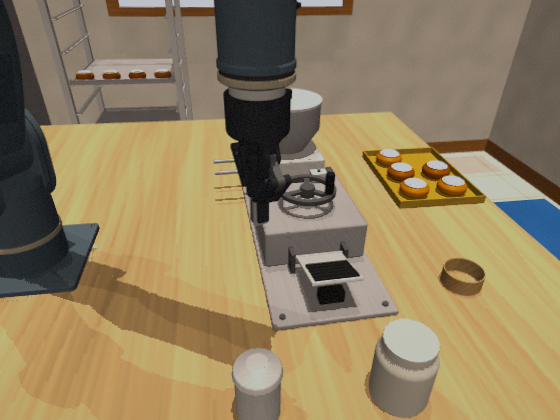

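View pics/tc7.png

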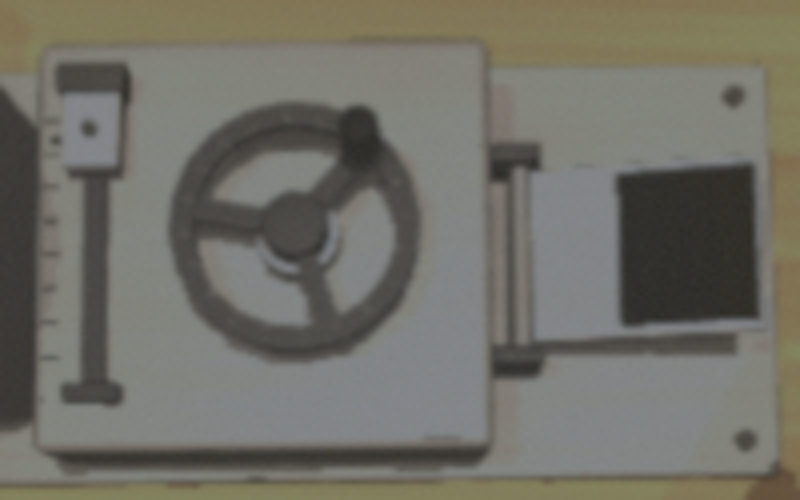

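View pics/top7.png

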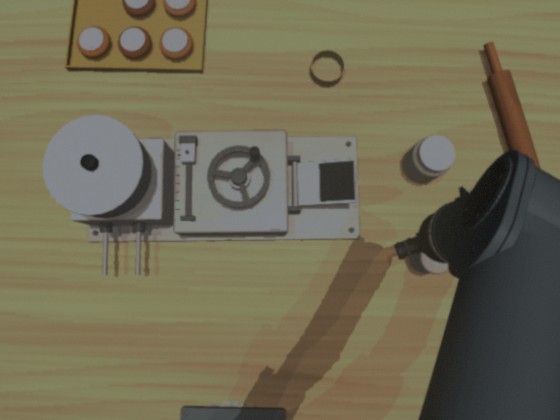

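Run:
```python
from cell import order
print(order.sign_off())
```

```text
the job is handed in; nothing more can be done
None
```

I wound the handwheel clockwise until the dose slide met its stop, then pressed the pedal fully, held it and let it up. The job was handed in at about 15.8 s; the sign-off gave no verdict.

- **Handwheel:** I pinched the crank and carried it about 4.5 rad clockwise. It then stopped moving and the force rose. The wrist picture after release and the last top picture both show the slide against the stop block.
- **Pedal:** I pressed it with shut fingers. The fingertip stalled at 52.5–53 mm while the force jumped from 11 N to about 32 N. I held it there for about 1 s and lifted straight up. The last pictures show the plate where it was at the start.
- **Bystanders:** In the last side picture the jar and shaker stand where they were. In the top picture the arm partly hides the shaker.
- **End state:** The gripper was clear, with the wrist force near zero.
- **Disagreements:** The wrist and top cameras differed by about 3 mm in x, so I used the mean. While turning the crank, my height was slightly off, which pulled up to about 22 N vertically on the handle.

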